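# Take the hanging sweets tray off its hooks and tip the sweets into the tea bowl

## Robot

A 6-joint arm with a two-finger parallel gripper is mounted at the origin on the work surface. World frame = base frame: x ahead of the robot, y to its left, z up, the work surface at z = 0. Lengths are in m, angles in rad, forces in N, time in s.
With the tool pointing down it reaches from about 0.225 to 0.725 m from the base axis. Payload 3.1 kg.
Tool frame: the origin (TCP) lies at the very end of the fingers, on their centre line; the grasp point (between the pads) lies 19 mm behind it (bot.grasp_offset is the z of the grasp point in the tool frame, in m); z points along the fingers, y is the direction in which the jaws open and shut (so a half turn about z gives the same grasp; the last joint's range is limited). The gripper opens to 85 mm and grips with 20 to 120 N. Pads are 22 mm wide; open, the fingers measure 114 mm over their backs; the gripper's body (76 mm by 85 mm) begins 54 mm behind the grasp point. The pads swing forward as they close: fully open they stand 13 mm farther back than shut.
Start: joints at [-1.384, 0.048, 0.099, 1.622, 0, 1.443], TCP at [0.163, -0.499, 0.231] pointing down, gripper open.
Joint ranges: [-2.91, 2.91], [-0.99, 1.94], [-1.21, 1.42], [-2.12, 2.29], [-1.49, 1.47], [-3.14, 3.14]. Speed limits (rad/s): [2.79, 2.79, 3.14, 3.14, 3.14, 3.14].

## Interface

Orientations are given as a unit quaternion [x, y, z, w].
In Python, from workcell import get_state, vision, order, spotter, bot gives the robot as it stands.
- The arm moves only by the tool carry_out, never from a script. Its argument "increments" is a list of rows, each an object of numbers: "grip": the closure in counts, from 0 (fully open) to 255 (shut); "dx", "dy", "dz": the shift along the tool's x, y, z in units of 40 mm (1.0 is 40 mm); "wx", "wy", "wz": the turn, a rotation vector about the tool's x, y, z in units of 5 degrees (1.0 is 5 degrees). In form: [{"grip": .., "dx": .., "dy": .., "dz": .., "wx": .., "wy": .., "wz": ..}, ...]. A call has 1 to 20 rows; each row shifts and turns the commanded pose from where the row before left it, along the tool's axes as they then stand; what a row does not reach is not made up. A row lasts 1/8 s, in which the tool goes at most 62.5 mm and 10.7 degrees, less where a joint would pass 70% of its speed; a pose out of reach is approached as far as the arm can. A call is refused whole if a number of a shift passes 1 or a number of a turn 1, either way. A call with a gripper value outside its range is refused whole. The fingers move at their own pace and stop on an object; "newtons" is the grip in N (left out, the last holds). Time passes only in rows, so rows that do not move let the fingers close. It gives the time, the measured TCP pose, the force and the opening at its end, in the units of the state.
- get_state(): the state, without advancing time (a new reading comes with each control period).
- vision.capture(name): name is "scene" or "top" or "wrist"; returns (picture, depth): 480x640x3 uint8, blue, green, red; 480x640 float32, m along the optical axis (not along the pixel's ray), 0 where there is no reading.
- vision.camera_info(name): a dict with "camera_matrix" (3x3 intrinsics, pixels), "extrinsics" (4x4, takes a point from camera to world coordinates). Camera axes: x right, y up, looking along -z (the intrinsics and any distortion apply to the point x, -y, -z); pixel columns grow to the right and rows downward; lengths in m; the calibration is good to about 2 mm. A picture is of the moment at which its call begins: read the wrist's pose just before it. camera_info takes no time and is no camera call; for the wrist camera it gives the pose at the moment of the call.
- order.job_done(): hands the job in, once; it reports no verdict.
Trained networks look in the newest picture that a camera, given by its name, has taken for a name from the list of things; names that differ only in an ending like _2 or _b are one class to them, and where a whole thing is asked for, a point or a joint stands for the part that bears it (a point fixed in the world has none). Each returns a list of dicts, best first, with "p" (0 to 1); they miss things now and then, are a little off and sometimes report something else, mostly with a low value. They report only what shows in the picture. A call takes as long as a camera call. They do not tell look-alikes from the thing itself.
- spotter.trace(camera, target): "region" (480x640 bool, what is visible of it) and "uv" ([column, row] in pixels, amid what is visible of it).
The state is a dict: "time": time; "joints": joint angles; "dq": joint speeds; "tau": joint torques, N m; "eef_pos": TCP position; "eef_rot": TCP orientation; "wrist_force": force on the tool from outside, world axes, zero at the start; "wrist_torque": the same for the moment, N m; "opening": opening from 0.0 (shut) to 1.0 (fully open).
Only numpy, scipy, OpenCV 4.12 (cv2) and the standard library are available. Lean on these libraries where they do the work, as an engineer would, in place of code of your own. Each camera call takes 0.05 s, during which the arm holds its last target.

## Task

Lift the small wooden tray up and off the two hooks it hangs on, keeping it level so that the three dry sweets stay aboard, then hold it just above the brown bowl and tip all three sweets over its open edge into the bowl. Finally set the empty tray down gently, upright and in the middle of the flat serving board, and let go. Leave the bowl standing where it is and do not disturb the whisk, the caddy or the scoop.

Things in the scene. Friction and masses are not known exactly. Their poses are not given: they have to be found in the camera images.
- tray: Loose pale wooden tray, 130 long (x) by 86 wide (y), 0.13-0.25 kg. Origin: centre of underside, z up. Floor 6 thick; walls 4 thick, tops at z 30, on both long sides and the +x end; the -x end is open. Two upright legs at mid-length (x 0, y +-46, 16 by 6) carry a grip bar along y, from whose ends it hangs. Sweets start to slide on it at 26 to 36 degrees of tilt.
- tray_grip (a point): Middle of the tray's grip bar, 88 above the centre of the tray's underside; axes as the tray's. The straight wooden bar is 140 long (y), 16 thick (x), 24 tall (tray z 76 to 100), flat upright faces: pinch its middle from above, closing along the tray's x. Its two ends rest unattached on the hooks.
- tray_lip (a point): Middle of the tray's open (unwalled) edge, on the floor's upper surface: tray x -65, z 6. The sweets leave the tray over this edge. Axes as the tray's.
- rack: Fixed dark steel stand that the tray hangs on. Origin: on the table below the middle of the hung bar. Two level hook rods, 8 in diameter, axis at height 180, at y +-56, run along x from a crossbar at x 115 (12 thick, on a post 180 high) to x -18, then turn up. Nothing rises above 200. At the start the tray's x is the rack's x.
- rack_tips (a point): Point midway between the two upturned hook ends, at their top: rack x -18, height 200. The ends stand 16 above the rods' top, so the bar must rise more than 16 to clear them. Axes as the rack's.
- sweet1: One of three alike dry sweets: hard cream-coloured round domed piece, 28 diameter, 18 tall, 16 g. Origin: its centre. It starts lying loose on the tray.
- sweet2: Second of the three sweets, like the first.
- sweet3: Third of the three sweets, like the first.
- bowl: Loose dark brown glazed bowl, open upward, 132 outer diameter at the rim, 74 high, walls 5 thick, 0.38 kg. Origin: centre of its underside, z up. It stands on the stacked boxes.
- boxes: Fixed stack of two pale hinoki boxes, together 280 (x) by 220 (y) by 70 high. Origin: centre of the underside. The bowl stands in the half of the top towards its -x; the scoop, whisk and caddy stand in the +x half.
- board: Fixed flat serving board of medium brown wood, 220 by 220, its top 20 above the table. Origin: centre of its underside at table height, z up.
- whisk: Bystander: bamboo whisk upside down on its white porcelain holder, 126 tall, 66 diameter, one piece, loose, standing on the boxes. Origin: centre of the underside.
- caddy: Bystander: lidded steel tea caddy, 62 diameter, 78 tall, loose, standing on the boxes. Origin: centre of the underside.
- scoop: Bystander: curved bamboo scoop about 155 long (along its y) on a low grey ceramic rest, one piece, 32 high, loose, lying on the boxes between the bowl and the whisk and caddy. Origin: centre of the underside.
Mind the look-alikes: they are no part of the job. Of the things shaped like the bowl, the brown one is meant.

How it is judged:
By the outcome, as a careful person would: the job done as asked, in the order asked, and still so for the second after the job is handed in, with the robot touching nothing.
It also fails if it takes over 58 s, if anything falls off the work surface, if the arm or the gripper's body presses on something with over 40 N, if the wrist force passes 120 N, or if a joint passes its speed limit or range.

## Working session

There is one attempt and no reset: what is moved stays moved. The work goes in short steps, Python scripts to look and compute and a tool call to move; the robot and the scene stay as the last step left them, time stands still between calls to the robot, and variables do not carry over. Pictures are saved under pics/ and viewed, and the job is handed in when it is done.

Besides the shell and the picture viewer there is one more tool, called after "Call:" as name(argument=value, ...), one argument or row to a line, values as JSON. carry_out: Moves the arm, as the interface text tells. Its arguments: {"type":"object","properties":{"increments":{"type":"array","items":{"type":"object","properties":{"grip":{"type":"number"},"dx":{"type":"number"},"dy":{"type":"number"},"dz":{"type":"number"},"wx":{"type":"number"},"wy":{"type":"number"},"wz":{"type":"number"}}}},"newtons":{"type":"number"}},"required":["increments"]}

```bash
ls; mkdir -p pics; python3 - <<'E'
from workcell import get_state, vision, order, spotter, bot
import cv2, numpy as np
s=get_state(); print(s)
for n in ["scene","top","wrist"]:
    im,d=vision.capture(n); cv2.imwrite(f"pics/{n}0.png",im); np.save(f"{n}0.npy",d)
    ci=vision.camera_info(n); print(n,ci)
E
```

```text
pics
{'time': 0.0, 'joints': array([-1.38379542e+00,  4.87384930e-02,  9.75823062e-02,  1.62202458e+00,
        3.50100864e-06,  1.44301852e+00]), 'dq': array([-4.38475071e-04,  1.63435009e-04,  6.59466281e-04,  1.79406551e-03,
        9.14059681e-05,  4.03305160e-04]), 'tau': array([-2.90989256e-04, -3.38782954e+01,  3.20014572e+01,  2.03877676e-02,
       -4.71613941e-05, -2.14193420e-06]), 'eef_pos': array([ 0.16242602, -0.49858402,  0.23011578]), 'eef_rot': array([ 9.87639140e-01,  1.56740254e-01, -3.35485532e-05, -1.19174796e-03]), 'wrist_force': array([ 0.1563081 , -0.01123681,  0.03902429]), 'wrist_torque': array([-0.02002846, -0.00348022,  0.00178066]), 'opening': 0.997182413827787}
scene {'camera_matrix': array([[481.72282497,   0.        , 318.43853428],
       [  0.        , 481.72282497, 231.14810282],
       [  0.        ,   0.        ,   1.        ]]), 'extrinsics': array([[-0.41325117, -0.55320411,  0.72331783,  1.23256357],
       [ 0.91039273, -0.26862119,  0.31468672,  0.32076827],
       [ 0.02021251,  0.78854795,  0.61464102,  0.7715501 ],
       [ 0.        ,  0.
[... 310 characters left out ...]
01],
       [-9.99941071e-01,  1.08074428e-02, -1.02640215e-03,
         7.73916760e-04],
       [ 1.32766986e-04,  1.06713528e-01,  9.94289799e-01,
         1.52212209e+00],
       [ 0.00000000e+00,  0.00000000e+00,  0.00000000e+00,
         1.00000000e+00]])}
wrist {'camera_matrix': array([[353.71046558,   0.        , 316.17423674],
       [  0.        , 353.71046558, 241.1930462 ],
       [  0.        ,   0.        ,   1.        ]]), 'extrinsics': array([[ 0.31030591,  0.90188078,  0.30053504,  0.23972964],
       [-0.95063553,  0.29489949,  0.09657324, -0.4738818 ],
       [-0.00153008, -0.31566653,  0.94886896,  0.37350893],
       [ 0.        ,  0.        ,  0.        ,  1.        ]])}
```

View pics/scene0.png

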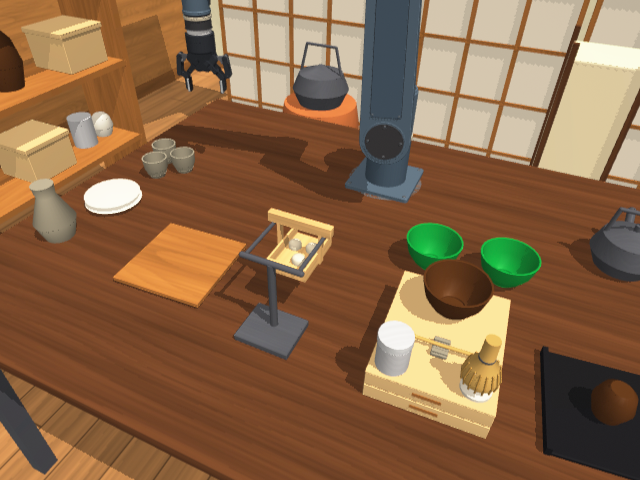

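View pics/top0.png

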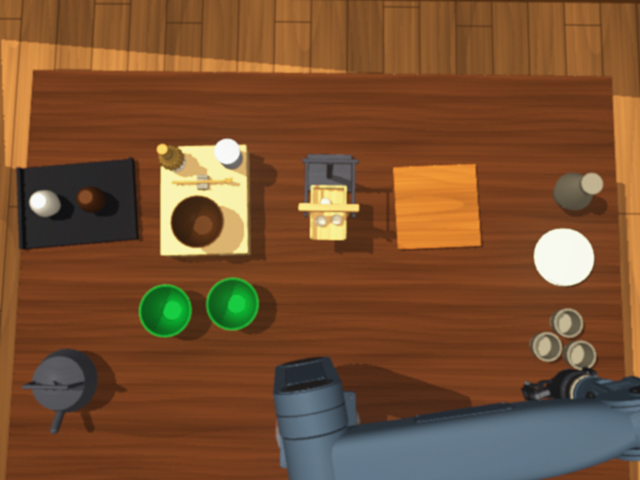

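```bash
cat > h.py <<'E'
from workcell import get_state, vision, order, spotter, bot
import cv2, numpy as np
from scipy.spatial.transform import Rotation as R
def cloud(n,d,ci=None):
    ci=ci or vision.camera_info(n); K=ci["camera_matrix"];E=ci["extrinsics"]
    v,u=np.mgrid[0:480,0:640]
    p=np.stack([(u-K[0,2])/K[0,0]*d,-(v-K[1,2])/K[1,1]*d,-d],-1)
    w=p@E[:3,:3].T+E[:3,3]; w[d<=0]=np.nan
    return w
E
python3 - <<'E'
from h import *
for cam in ["top","scene"]:
    im,d=vision.capture(cam); w=cloud(cam,d)
    np.save(f"{cam}_w.npy",w)
    for t in ["tray","rack","bowl","boxes","board","whisk","caddy","scoop","sweet1"]:
        for r in spotter.trace(cam,t)[:4]:
            if r["p"]<0.15: continue
            m=r["region"]&np.isfinite(w[...,0]); q=w[m]
            if len(q)==0: continue
            print(cam,t,round(r["p"],2),np.round(r["uv"]),m.sum(),"lo",np.round(np.percentile(q,2,0),3),"hi",np.round(np.percentile(q,98,0),3))
print(get_state()["time"])
E
```

```text
top tray 0.89 [329. 210.] 1818 lo [ 0.483 -0.077  0.109] hi [0.608 0.04  0.212]
top rack 0.92 [330. 174.] 1818 lo [ 0.561 -0.083 -0.   ] hi [0.718 0.039 0.189]
top bowl 0.71 [230. 304.] 2182 lo [ 0.261  0.162 -0.   ] hi [0.379 0.283 0.076]
top bowl 0.64 [197. 220.] 2251 lo [0.458 0.244 0.071] hi [0.577 0.36  0.146]
top bowl 0.59 [164. 311.] 2059 lo [0.242 0.335 0.003] hi [0.359 0.447 0.077]
top boxes 0.72 [215. 199.] 6036 lo [0.445 0.189 0.019] hi [0.717 0.406 0.077]
top board 0.96 [436. 206.] 6796 lo [ 0.476 -0.412  0.013] hi [ 0.687 -0.201  0.027]
top whisk 0.6 [436. 208.] 6712 lo [ 0.478 -0.412  0.013] hi [ 0.687 -0.201  0.027]
top whisk 0.55 [172. 160.] 632 lo [0.653 0.348 0.004] hi [0.717 0.413 0.198]
top caddy 0.86 [227. 154.] 638 lo [0.662 0.203 0.077] hi [0.717 0.259 0.152]
top scoop 0.76 [201. 182.] 280 lo [0.609 0.228 0.071] hi [0.645 0.355 0.102]
top sweet1 0.68 [320. 216.] 98 lo [ 0.512 -0.012  0.119] hi [0.536 0.012 0.137]
top sweet1 0.57 [327. 200.] 46 lo [ 0.567 -0.022  0.125] hi [ 0.582 -0.002  0.137]
top sweet1 0.39 [230. 154.] 660 lo [0.662 0.203 0.072] hi [0.719 0.
[... 623 characters left out ...]
.349 0.073] hi [0.713 0.403 0.195]
scene whisk 0.4 [270. 323.] 3460 lo [ 0.578 -0.078  0.004] hi [0.723 0.038 0.184]
scene whisk 0.38 [297. 243.] 117 lo [ 0.524 -0.048  0.116] hi [ 0.544 -0.026  0.131]
scene caddy 0.6 [392. 345.] 1734 lo [0.67  0.206 0.073] hi [0.724 0.261 0.147]
scene caddy 0.25 [270. 323.] 3513 lo [ 0.58  -0.078  0.004] hi [0.723 0.038 0.184]
scene scoop 0.72 [441. 345.] 539 lo [0.612 0.26  0.068] hi [0.649 0.35  0.087]
scene sweet1 0.6 [298. 260.] 101 lo [ 0.567 -0.02   0.116] hi [ 0.585 -0.     0.132]
scene sweet1 0.55 [314. 246.] 73 lo [ 0.521 -0.012  0.117] hi [0.542 0.004 0.132]
scene sweet1 0.42 [296. 246.] 128 lo [ 0.521 -0.048  0.116] hi [ 0.544 -0.025  0.131]
1.15
```

```bash
python3 - <<'E'
from h import *
from scipy.optimize import least_squares
for cam in ["top","scene"]:
    w=np.load(f"{cam}_w.npy"); 
    P=w.reshape(-1,3); P=P[np.isfinite(P[:,0])]
    def box(lo,hi): return P[np.all((P>lo)&(P<hi),1)]
    def rect(q,t):
        r=cv2.minAreaRect((q[:,:2]*1000).astype(np.float32)); print(cam,t,len(q),np.round(r[0],1),np.round(r[1],1),round(r[2],1),"z",np.round(np.median(q[:,2]),4))
    q=box([.5,-.1,.197],[.6,.07,.22]); rect(q,"bar")
    l=np.polyfit(q[:,1],q[:,0],1); print(" bar slope deg dx/dy",np.degrees(np.arctan(l[0])), "z slope",np.polyfit(q[:,1],q[:,2],1))
    q=box([.45,-.42,.012],[.72,-.18,.03]); rect(q,"board")
    q=box([.42,.15,.06],[.75,.43,.08]); rect(q,"boxtop")
    for nm,lo,hi in [("brown",[.43,.22,.134],[.61,.38,.155])]:
        q=box(lo,hi); f=least_squares(lambda p:np.hypot(q[:,0]-p[0],q[:,1]-p[1])-p[2],[.52,.3,.063],loss="soft_l1",f_scale=.002); print(cam,nm,len(q),f.x,q[:,2].max())
    q=box([.64,.33,.08],[.74,.43,.22]); rect(q,"whisk"); print(q[:,2].max())
    q=box([.64,.19,.1],[.74,.28,.22]); rect(q,"caddy"); print(q[:,2].max())
    q=box([.59,.2,.085],[.65,.4,.12]); rect(q,"scoop");print(q[:,2].max())
    q=box([.45,-.1,.1],[.66,.07,.145]); rect(q,"traybody")
    q=box([.6,-.1,.17],[.75,.07,.195]); rect(q,"rackrods")
E
```

```text
top bar 465 [539.3 -18.2] [ 30.1 139.7] 0.0 z 0.2075
 bar slope deg dx/dy 0.3876770605061588 z slope [-0.00148639  0.20717822]
top board 6729 [ 592.5 -303.8] [243.7 227.7] 2.1 z 0.0202
top boxtop 6032 [585.  301.5] [281.8 222. ] 2.1 z 0.0702
top brown 472 [0.51686488 0.29984082 0.06185702] 0.15103888271188137
top whisk 566 [680.4 376.6] [60.9 65.5] 11.0 z 0.1393
0.2006026438400621
top caddy 581 [690.9 231.5] [61.5 61.1] 57.2 z 0.1461
0.15418902291694203
top scoop 183 [627.6 300.8] [ 35.8 152.6] 6.2 z 0.0885
0.10776478846912751
top traybody 1634 [569.7 -18.5] [ 96.  178.8] 89.4 z 0.1159
top rackrods 425 [634.2 -21. ] [131.6  67.2] 89.7 z 0.1842
scene bar 561 [543.  -17.7] [ 29.5 140.2] 0.4 z 0.2053
 bar slope deg dx/dy 0.1961803306777146 z slope [0.00087428 0.20408606]
scene board 6110 [ 584.5 -307.5] [224.4 223.4] 3.3 z 0.0184
scene boxtop 8838 [586.4 300.7] [284.6 220.5] 2.2 z 0.0683
scene brown 751 [0.52015074 0.30014844 0.06232847] 0.14457348887257981
scene whisk 1770 [690.7 376.2] [65.4 51.9] 85.7 z 0.1352
0.19716782095578256
scene caddy 1403 [693.9 232.3] [60.9 62.5] 76.3 z 0.1439
0.14840762706031363
scene scoop 91 [628.9 307.5] [ 31.4 100.1] 16.8 z 0.0859
0.08862748700086076
scene traybody 1648 [569.4 -18.6] [180.4  99.8] 0.6 z 0.1203
scene rackrods 652 [635.7 -20.9] [ 71.1 134.7] 0.0 z 0.1819
```

Call:
carry_out(
  increments=[
    {"grip": 0,"dz": -0.1,"wz": -0.9},
    {"grip": 0,"dz": -0.1,"wz": -0.9},
    {"grip": 0,"dz": -0.1,"wz": -0.9},
    {"grip": 0,"dz": -0.1,"wz": -0.9},
    {"grip": 0,"dz": -0.1,"wz": -0.9},
    {"grip": 0,"dz": -0.1,"wz": -0.9},
    {"grip": 0,"dz": -0.1,"wz": -0.9},
    {"grip": 0,"dz": -0.1,"wz": -0.9},
    {"grip": 0,"dz": -0.1,"wz": -0.9},
    {"grip": 0,"dz": -0.1,"wz": -0.9},
    {"grip": 0,"dz": -0.1,"wz": -0.9},
    {"grip": 0,"dz": -0.1,"wz": -0.9},
    {"grip": 0,"dz": -0.1,"wz": -0.9},
    {"grip": 0,"dz": -0.1,"wz": -0.9},
    {"grip": 0,"dz": -0.1,"wz": -0.9},
    {"grip": 0,"dz": -0.1,"wz": -0.9},
  ],
)

```text
invalid input at $.increments[0]: expected keys grip, dx, dy, dz, wx, wy, wz
```

Call:
carry_out(
  increments=[
    {"dx": 0.92,"dy": 0.73},
    {"dx": 0.92,"dy": 0.73},
    {"dx": 0.92,"dy": 0.73},
    {"dx": 0.92,"dy": 0.73},
    {"dx": 0.92,"dy": 0.73},
    {"dx": 0.92,"dy": 0.73},
    {"dx": 0.92,"dy": 0.73},
    {"dx": 0.92,"dy": 0.73},
    {"dx": 0.92,"dy": 0.73},
    {"dx": 0.92,"dy": 0.73},
    {"dx": 0.92,"dy": 0.73},
    {"dx": 0.92,"dy": 0.73},
    {"dx": 0.92,"dy": 0.73},
    {},
  ],
)

```text
invalid input at $.increments[0]: expected keys grip, dx, dy, dz, wx, wy, wz
```

```bash
python3 - <<'E'
from h import *
s=get_state(); ci=vision.camera_info("wrist"); im,d=vision.capture("wrist"); cv2.imwrite("pics/w1.png",im)
w=cloud("wrist",d,ci); np.save("w1.npy",w)
print(s["time"],s["eef_pos"],R.from_quat(s["eef_rot"]).as_matrix(),s["wrist_force"],s["joints"])
P=w.reshape(-1,3);P=P[np.isfinite(P[:,0])]
q=P[np.all((P>[.5,-.1,.198])&(P<[.6,.07,.215]),1)]
print(len(q),q.min(0),q.max(0),np.median(q,0)); print(cv2.minAreaRect((q[:,:2]*1000).astype(np.float32)))
for n in ["top_w","scene_w"]:
    P=np.load(n+".npy").reshape(-1,3);P=P[np.isfinite(P[:,0])]
    q=P[np.all((P>[.5,-.1,.203])&(P<[.6,.07,.215]),1)];print(n,np.percentile(q,[3,50,97],axis=0))
E
```

```text
1.15 [ 0.16255516 -0.49919963  0.23130195] [[ 9.50843815e-01  3.09670855e-01  2.65172907e-05]
 [ 3.09670855e-01 -9.50843815e-01  2.13046146e-05]
 [ 3.18112201e-05 -1.20457290e-05 -9.99999999e-01]] [-0.71387931  0.25972388  0.4555284 ] [-1.38378758e+00  4.80258448e-02  9.92076594e-02  1.62199414e+00
  3.00159230e-05  1.44295823e+00]Traceback (most recent call last):
  File "<stdin>", line 7, in <module>
    return umr_minimum(a, axis, None, out, keepdims, initial, where)
ValueError: zero-size array to reduction operation minimum which has no identity
```

Call:
carry_out(
  increments=[
    {"grip": 0,"dx": 0,"dy": 0,"dz": -0.1,"wx": 0,"wy": 0,"wz": -0.9},
    {"grip": 0,"dx": 0,"dy": 0,"dz": -0.1,"wx": 0,"wy": 0,"wz": -0.9},
    {"grip": 0,"dx": 0,"dy": 0,"dz": -0.1,"wx": 0,"wy": 0,"wz": -0.9},
    {"grip": 0,"dx": 0,"dy": 0,"dz": -0.1,"wx": 0,"wy": 0,"wz": -0.9},
    {"grip": 0,"dx": 0,"dy": 0,"dz": -0.1,"wx": 0,"wy": 0,"wz": -0.9},
    {"grip": 0,"dx": 0,"dy": 0,"dz": -0.1,"wx": 0,"wy": 0,"wz": -0.9},
    {"grip": 0,"dx": 0,"dy": 0,"dz": -0.1,"wx": 0,"wy": 0,"wz": -0.9},
    {"grip": 0,"dx": 0,"dy": 0,"dz": -0.1,"wx": 0,"wy": 0,"wz": -0.9},
    {"grip": 0,"dx": 0,"dy": 0,"dz": -0.1,"wx": 0,"wy": 0,"wz": -0.9},
    {"grip": 0,"dx": 0,"dy": 0,"dz": -0.1,"wx": 0,"wy": 0,"wz": -0.9},
    {"grip": 0,"dx": 0,"dy": 0,"dz": -0.1,"wx": 0,"wy": 0,"wz": -0.9},
    {"grip": 0,"dx": 0,"dy": 0,"dz": -0.1,"wx": 0,"wy": 0,"wz": -0.9},
    {"grip": 0,"dx": 0,"dy": 0,"dz": -0.1,"wx": 0,"wy": 0,"wz": -0.9},
    {"grip": 0,"dx": 0,"dy": 0,"dz": -0.1,"wx": 0,"wy": 0,"wz": -0.9},
    {"grip": 0,"dx": 0,"dy": 0,"dz": -0.1,"wx": 0,"wy": 0,"wz": -0.9},
    {"grip": 0,"dx": 0,"dy": 0,"dz": -0.1,"wx": 0,"wy": 0,"wz": -0.9},
  ],
)

```text
time: 3.2
eef_pos: [0.1626, -0.4992, 0.2954]
eef_rot: [0.706, 0.708, 0.0, 0.0]
wrist_force: [0.8, -0.1, -1.0]
opening: 1.0
```

Call:
carry_out(
  increments=[
    {"grip": 0,"dx": 0.92,"dy": 0.73,"dz": 0,"wx": 0,"wy": 0,"wz": 0},
    {"grip": 0,"dx": 0.92,"dy": 0.73,"dz": 0,"wx": 0,"wy": 0,"wz": 0},
    {"grip": 0,"dx": 0.92,"dy": 0.73,"dz": 0,"wx": 0,"wy": 0,"wz": 0},
    {"grip": 0,"dx": 0.92,"dy": 0.73,"dz": 0,"wx": 0,"wy": 0,"wz": 0},
    {"grip": 0,"dx": 0.92,"dy": 0.73,"dz": 0,"wx": 0,"wy": 0,"wz": 0},
    {"grip": 0,"dx": 0.92,"dy": 0.73,"dz": 0,"wx": 0,"wy": 0,"wz": 0},
    {"grip": 0,"dx": 0.92,"dy": 0.73,"dz": 0,"wx": 0,"wy": 0,"wz": 0},
    {"grip": 0,"dx": 0.92,"dy": 0.73,"dz": 0,"wx": 0,"wy": 0,"wz": 0},
    {"grip": 0,"dx": 0.92,"dy": 0.73,"dz": 0,"wx": 0,"wy": 0,"wz": 0},
    {"grip": 0,"dx": 0.92,"dy": 0.73,"dz": 0,"wx": 0,"wy": 0,"wz": 0},
    {"grip": 0,"dx": 0.92,"dy": 0.73,"dz": 0,"wx": 0,"wy": 0,"wz": 0},
    {"grip": 0,"dx": 0.92,"dy": 0.73,"dz": 0,"wx": 0,"wy": 0,"wz": 0},
    {"grip": 0,"dx": 0.92,"dy": 0.73,"dz": 0,"wx": 0,"wy": 0,"wz": 0},
    {"grip": 0,"dx": 0,"dy": 0,"dz": 0,"wx": 0,"wy": 0,"wz": 0},
  ],
)

```text
time: 4.95
eef_pos: [0.543, -0.0181, 0.2942]
eef_rot: [0.705, 0.709, -0.0, -0.001]
wrist_force: [-1.6, -0.7, 0.3]
opening: 0.996
```

```bash
python3 - <<'E'
from h import *
s=get_state(); ci=vision.camera_info("wrist"); im,d=vision.capture("wrist"); cv2.imwrite("pics/w1.png",im)
w=cloud("wrist",d,ci); np.save("w1.npy",w)
print(s["time"],s["eef_pos"],R.from_quat(s["eef_rot"]).as_matrix(),s["wrist_force"],s["joints"])
for n in ["top_w","scene_w","w1"]:
    P=np.load(n+".npy").reshape(-1,3);P=P[np.isfinite(P[:,0])]
    q=P[np.all((P>[.5,-.1,.203])&(P<[.6,.07,.215]),1)];print(n,len(q)); len(q) and print(np.percentile(q,[3,50,97],axis=0))
E
```

```text
4.95 [ 0.54296977 -0.01811569  0.2942362 ] [[-5.05928690e-03  9.99986581e-01 -1.11451118e-03]
 [ 9.99986861e-01  5.06020186e-03  8.19663882e-04]
 [ 8.25292534e-04 -1.11034963e-03 -9.99999043e-01]] [-1.63889637 -0.68168329  0.29350211] [-1.57179267e-01  1.24579023e-01  3.07421533e-01  1.75486791e+00
  6.35102085e-04  1.40855690e+00]
top_w 409
[[ 0.53695554 -0.08476022  0.20362361]
 [ 0.54483355 -0.0181763   0.20792773]
 [ 0.55290696  0.04688287  0.21320377]]
scene_w 402
[[ 0.53989361 -0.08274551  0.20332122]
 [ 0.54909821 -0.01556568  0.2058812 ]
 [ 0.55588895  0.04862001  0.20795702]]
w1 4501
[[ 0.53735836 -0.08260067  0.20673008]
 [ 0.54501584 -0.00887196  0.20842688]
 [ 0.55254861  0.04777284  0.20970081]]
```

View pics/w1.png

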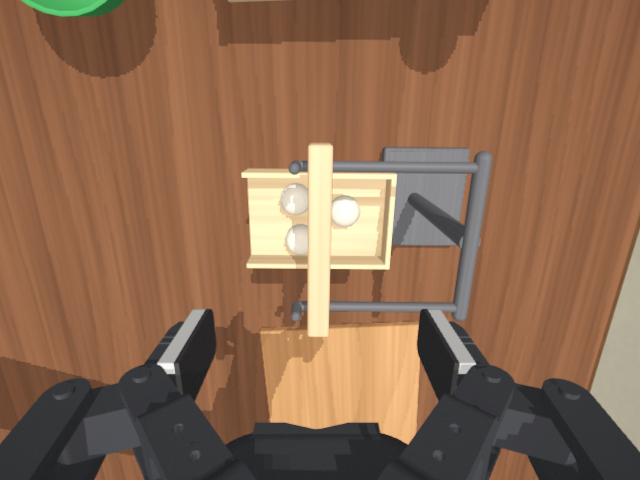

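Call:
carry_out(
  increments=[
    {"grip": 0,"dx": 0,"dy": 0.05,"dz": 0.6,"wx": 0,"wy": 0,"wz": 0},
    {"grip": 0,"dx": 0,"dy": 0,"dz": 0.6,"wx": 0,"wy": 0,"wz": 0},
    {"grip": 0,"dx": 0,"dy": 0,"dz": 0.6,"wx": 0,"wy": 0,"wz": 0},
    {"grip": 0,"dx": 0,"dy": 0,"dz": 0.6,"wx": 0,"wy": 0,"wz": 0},
    {"grip": 0,"dx": 0,"dy": 0,"dz": 0.53,"wx": 0,"wy": 0,"wz": 0},
    {"grip": 0,"dx": 0,"dy": 0,"dz": 0,"wx": 0,"wy": 0,"wz": 0},
    {"grip": 130,"dx": 0,"dy": 0,"dz": 0,"wx": 0,"wy": 0,"wz": 0},
    {"grip": 170,"dx": 0,"dy": 0,"dz": 0,"wx": 0,"wy": 0,"wz": 0},
    {"grip": 190,"dx": 0,"dy": 0,"dz": 0,"wx": 0,"wy": 0,"wz": 0},
    {"grip": 210,"dx": 0,"dy": 0,"dz": 0,"wx": 0,"wy": 0,"wz": 0},
    {"grip": 255,"dx": 0,"dy": 0,"dz": 0,"wx": 0,"wy": 0,"wz": 0},
    {"grip": 255,"dx": 0,"dy": 0,"dz": 0,"wx": 0,"wy": 0,"wz": 0},
    {"grip": 255,"dx": 0,"dy": 0,"dz": 0,"wx": 0,"wy": 0,"wz": 0},
    {"grip": 255,"dx": 0,"dy": 0,"dz": 0,"wx": 0,"wy": 0,"wz": 0},
  ],
  newtons=70,
)

```text
time: 6.75
eef_pos: [0.5443, -0.0206, 0.1789]
eef_rot: [0.707, 0.707, 0.0, 0.001]
wrist_force: [0.0, 0.7, 5.2]
opening: 0.176
```

```bash
python3 - <<'E'
from h import *
s=get_state(); print(s["time"],s["eef_pos"],s["eef_rot"],s["wrist_force"],s["wrist_torque"],s["opening"])
im,d=vision.capture("scene"); cv2.imwrite("pics/s2.png",cv2.resize(im[150:360,180:460],(800,600)))
E
```

```text
6.75 [ 0.54427654 -0.02058078  0.17888528] [7.06860021e-01 7.07353073e-01 4.49206492e-04 5.82058954e-04] [0.04857584 0.70199676 5.20396289] [ 0.08731111 -0.00384619  0.01200927] 0.17552187879927916
```

View pics/s2.png

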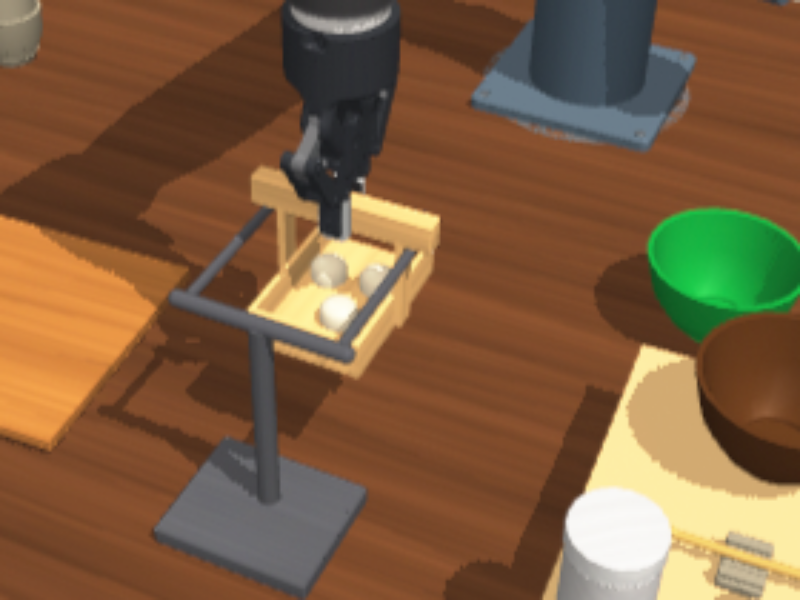

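Call:
carry_out(
  increments=[
    {"grip": 255,"dx": 0,"dy": 0,"dz": -0.1,"wx": 0,"wy": 0,"wz": 0},
    {"grip": 255,"dx": 0,"dy": 0,"dz": -0.1,"wx": 0,"wy": 0,"wz": 0},
    {"grip": 255,"dx": 0,"dy": 0,"dz": -0.2,"wx": 0,"wy": 0,"wz": 0},
    {"grip": 255,"dx": 0,"dy": 0,"dz": -0.3,"wx": 0,"wy": 0,"wz": 0},
    {"grip": 255,"dx": 0,"dy": 0,"dz": -0.4,"wx": 0,"wy": 0,"wz": 0},
    {"grip": 255,"dx": 0,"dy": 0,"dz": -0.4,"wx": 0,"wy": 0,"wz": 0},
    {"grip": 255,"dx": 0,"dy": 0,"dz": -0.4,"wx": 0,"wy": 0,"wz": 0},
    {"grip": 255,"dx": 0,"dy": 0,"dz": -0.4,"wx": 0,"wy": 0,"wz": 0},
    {"grip": 255,"dx": 0,"dy": 0,"dz": -0.4,"wx": 0,"wy": 0,"wz": 0},
    {"grip": 255,"dx": 0,"dy": 0,"dz": -0.2,"wx": 0,"wy": 0,"wz": 0},
    {"grip": 255,"dx": 0,"dy": 0,"dz": -0.1,"wx": 0,"wy": 0,"wz": 0},
    {"grip": 255,"dx": 0,"dy": 0,"dz": 0,"wx": 0,"wy": 0,"wz": 0},
  ],
)

```text
time: 8.3
eef_pos: [0.5439, -0.0206, 0.2982]
eef_rot: [0.707, 0.707, 0.0, 0.0]
wrist_force: [-0.7, -0.4, -2.9]
opening: 0.173
```

```bash
python3 - <<'E'
from h import *
s=get_state(); print(s["time"],s["eef_pos"],s["eef_rot"],s["wrist_force"],s["wrist_torque"],s["opening"])
ci=vision.camera_info("wrist"); im2,d2=vision.capture("wrist")
im,d=vision.capture("scene"); a=cv2.resize(im[110:320,180:460],(400,300))
cv2.imwrite("pics/s3.png",np.hstack([a,cv2.resize(im2,(400,300))]))
w=cloud("scene",d); np.save("s3.npy",w)
r=spotter.trace("scene","tray"); 
for x in r[:2]:
    q=w[x["region"]]; q=q[np.isfinite(q[:,0])]; print(x["p"],np.percentile(q,[2,98],axis=0))
    b=q[q[:,2]>q[:,2].max()-.03]; print("bar slope z/y",np.polyfit(b[:,1],b[:,2],1),"x/y",np.polyfit(b[:,1],b[:,0],1))
E
```

```text
8.3 [ 0.54390173 -0.0205552   0.29816785] [7.06875860e-01 7.07337626e-01 2.79659576e-05 1.32290574e-05] [-0.68010882 -0.44054512 -2.94554607] [ 0.00249424  0.01039468 -0.0489215 ] 0.1731340680559364
0.88 [[ 0.2120898  -0.0991955  -0.00094717]
 [ 0.61185316  0.04751499  0.3254688 ]]
bar slope z/y [-0.85708149  0.32232608] x/y [-0.5884922   0.56835943]
```

View pics/s3.png

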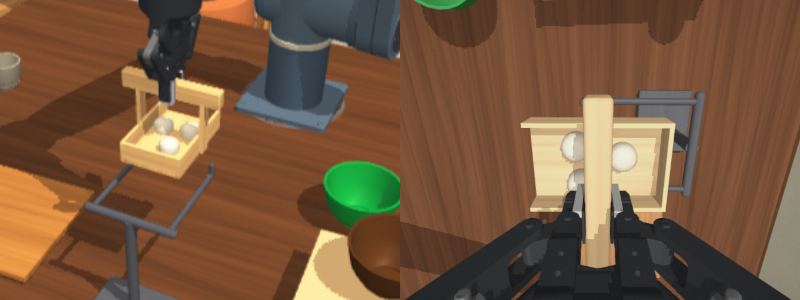

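Call:
carry_out(
  increments=[
    {"grip": 255,"dx": 0.2,"dy": 0,"dz": 0,"wx": 0,"wy": 0,"wz": 0},
    {"grip": 255,"dx": 0.4,"dy": 0,"dz": 0,"wx": 0,"wy": 0,"wz": 0},
    {"grip": 255,"dx": 0.6,"dy": 0,"dz": 0,"wx": 0,"wy": 0,"wz": 0},
    {"grip": 255,"dx": 0.8,"dy": 0,"dz": 0,"wx": 0,"wy": 0,"wz": 0},
    {"grip": 255,"dx": 0.8,"dy": 0,"dz": 0,"wx": 0,"wy": 0,"wz": 0},
    {"grip": 255,"dx": 0.8,"dy": 0,"dz": 0,"wx": 0,"wy": 0,"wz": 0},
    {"grip": 255,"dx": 0.8,"dy": 0,"dz": 0,"wx": 0,"wy": 0,"wz": 0},
    {"grip": 255,"dx": 0.8,"dy": 0,"dz": 0,"wx": 0,"wy": 0,"wz": 0},
    {"grip": 255,"dx": 0.8,"dy": 0,"dz": 0,"wx": 0,"wy": 0,"wz": 0},
    {"grip": 255,"dx": 0.8,"dy": 0,"dz": 0,"wx": 0,"wy": 0,"wz": 0},
    {"grip": 255,"dx": 0.6,"dy": 0,"dz": 0,"wx": 0,"wy": 0,"wz": 0},
    {"grip": 255,"dx": 0.4,"dy": 0,"dz": 0,"wx": 0,"wy": 0,"wz": 0},
    {"grip": 255,"dx": 0.2,"dy": 0,"dz": 0,"wx": 0,"wy": 0,"wz": 0},
    {"grip": 255,"dx": 0,"dy": 0,"dz": 0,"wx": 0,"wy": 0,"wz": 0},
    {"grip": 255,"dx": 0,"dy": 0,"dz": 0,"wx": 0,"wy": 0,"wz": 0},
  ],
)

```text
time: 10.32
eef_pos: [0.5438, 0.2987, 0.2983]
eef_rot: [0.707, 0.707, -0.0, 0.0]
wrist_force: [0.1, -0.3, -2.4]
opening: 0.174
```

```bash
python3 - <<'E'
from h import *
s=get_state(); print(s["time"],s["eef_pos"],s["eef_rot"],s["wrist_force"],s["joints"])
ci=vision.camera_info("wrist"); im2,d2=vision.capture("wrist")
im,d=vision.capture("scene"); a=cv2.resize(im[150:435,260:640],(400,300))
cv2.imwrite("pics/s4.png",np.hstack([a,cv2.resize(im2,(400,300))]))
E
```

```text
10.325 [0.54375608 0.2987194  0.29827149] [ 7.07184794e-01  7.07028729e-01 -1.05792243e-04  1.80537870e-04] [ 0.08809744 -0.28866634 -2.39694499] [ 3.94523139e-01  3.45834618e-01  5.77851481e-01  1.80287129e+00
 -4.14448746e-04  1.96554019e+00]
```

View pics/s4.png

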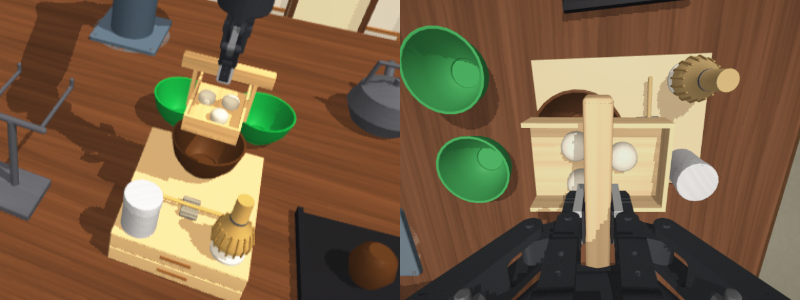

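Call:
carry_out(
  increments=[
    {"grip": 255,"dx": 0,"dy": 0.07,"dz": 0.15,"wx": -0.4,"wy": 0,"wz": 0},
    {"grip": 255,"dx": 0,"dy": 0.07,"dz": 0.15,"wx": -0.4,"wy": 0,"wz": 0},
    {"grip": 255,"dx": 0,"dy": 0.07,"dz": 0.15,"wx": -0.4,"wy": 0,"wz": 0},
    {"grip": 255,"dx": 0,"dy": 0.07,"dz": 0.15,"wx": -0.4,"wy": 0,"wz": 0},
    {"grip": 255,"dx": 0,"dy": 0.07,"dz": 0.15,"wx": -0.4,"wy": 0,"wz": 0},
    {"grip": 255,"dx": 0,"dy": 0.07,"dz": 0.15,"wx": -0.4,"wy": 0,"wz": 0},
    {"grip": 255,"dx": 0,"dy": 0.07,"dz": 0.15,"wx": -0.4,"wy": 0,"wz": 0},
    {"grip": 255,"dx": 0,"dy": 0.07,"dz": 0.15,"wx": -0.4,"wy": 0,"wz": 0},
    {"grip": 255,"dx": 0,"dy": 0,"dz": 0,"wx": 0,"wy": 0,"wz": 0},
    {"grip": 255,"dx": 0,"dy": 0,"dz": 0,"wx": 0,"wy": 0,"wz": 0},
  ],
)

```text
time: 11.68
eef_pos: [0.5715, 0.299, 0.2536]
eef_rot: [0.7, 0.7, 0.098, 0.098]
wrist_force: [-0.6, -0.5, -1.6]
opening: 0.172
```

```bash
python3 - <<'E'
from h import *
s=get_state(); print(s["time"],s["eef_pos"],s["wrist_force"],s["joints"])
M=R.from_quat(s["eef_rot"]).as_matrix(); print(M, "tilt",np.degrees(np.arctan2(M[2,1],M[0,1])))
print("lip",s["eef_pos"]+M@[.002,-.065,.065])
im,d=vision.capture("scene"); w=cloud("scene",d); im3,d3=vision.capture("top")
cv2.imwrite("pics/s5.png",np.hstack([cv2.resize(im[150:435,260:640],(400,300)),cv2.resize(im3[90:315,100:400],(400,300))]))
q=w[np.isfinite(w[...,0])]
E
```

```text
11.675 [0.5715439  0.2990409  0.25358069] [-0.55701499 -0.49277588 -1.59077423] [ 0.43493309  0.09194513  0.15835472  1.38326432 -0.1160874   1.99083407]
[[-7.07318396e-05  9.61415008e-01  2.75102123e-01]
 [ 9.99999994e-01  4.60046217e-05  9.63362446e-05]
 [ 7.99631422e-05  2.75102129e-01 -9.61415005e-01]] tilt 15.968100472791402
lip [0.52693342 0.30104417 0.17320724]
```

View pics/s5.png

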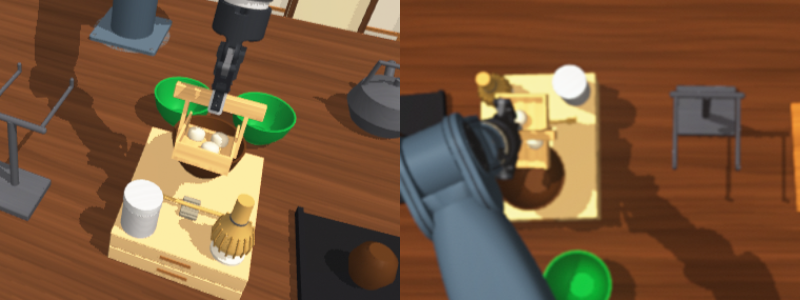

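Call:
carry_out(
  increments=[
    {"grip": 255,"dx": 0,"dy": 0.026,"dz": -0.037,"wx": -0.5,"wy": 0,"wz": 0},
    {"grip": 255,"dx": 0,"dy": 0.026,"dz": -0.037,"wx": -0.5,"wy": 0,"wz": 0},
    {"grip": 255,"dx": 0,"dy": -0.074,"dz": -0.067,"wx": -0.5,"wy": 0,"wz": 0},
    {"grip": 255,"dx": 0,"dy": -0.074,"dz": -0.067,"wx": -0.5,"wy": 0,"wz": 0},
    {"grip": 255,"dx": 0,"dy": -0.074,"dz": -0.067,"wx": -0.5,"wy": 0,"wz": 0},
    {"grip": 255,"dx": 0,"dy": -0.074,"dz": -0.067,"wx": -0.5,"wy": 0,"wz": 0},
    {"grip": 255,"dx": 0,"dy": -0.074,"dz": -0.067,"wx": -0.5,"wy": 0,"wz": 0},
    {"grip": 255,"dx": 0,"dy": -0.074,"dz": -0.067,"wx": -0.5,"wy": 0,"wz": 0},
    {"grip": 255,"dx": 0,"dy": -0.074,"dz": -0.067,"wx": -0.5,"wy": 0,"wz": 0},
    {"grip": 255,"dx": 0,"dy": -0.074,"dz": -0.067,"wx": -0.5,"wy": 0,"wz": 0},
    {"grip": 255,"dx": 0,"dy": -0.074,"dz": -0.067,"wx": -0.5,"wy": 0,"wz": 0},
    {"grip": 255,"dx": 0,"dy": -0.074,"dz": -0.067,"wx": -0.5,"wy": 0,"wz": 0},
    {"grip": 255,"dx": 0,"dy": 0,"dz": 0,"wx": 0,"wy": 0,"wz": 0},
    {"grip": 255,"dx": 0,"dy": 0,"dz": 0,"wx": 0,"wy": 0,"wz": 0},
  ],
)

```text
time: 13.52
eef_pos: [0.534, 0.2995, 0.2643]
eef_rot: [0.651, 0.651, 0.277, 0.276]
wrist_force: [-0.4, -0.1, -1.7]
opening: 0.173
```

```bash
cat > chk.py <<'E'
from h import *
import sys
s=get_state(); print(s["time"],s["eef_pos"],s["wrist_force"],s["joints"])
M=R.from_quat(s["eef_rot"]).as_matrix(); print("tilt",np.degrees(np.arctan2(M[2,1],M[0,1])), "lip",s["eef_pos"]+M@[.002,-.065,.065])
im,d=vision.capture("scene"); im2,d2=vision.capture("wrist")
cv2.imwrite(f"pics/{sys.argv[1]}.png",np.hstack([cv2.resize(im[150:435,260:640],(400,300)),cv2.resize(im2,(400,300))]))
E
python3 chk.py s6
```

```text
13.525 [0.53398963 0.29954478 0.26430627] [-0.37465389 -0.08351066 -1.66935038] [ 0.61576758 -0.40917301 -0.47450473  0.80332641 -0.42775999  2.02742911]
tilt 45.998829892211546 lip [0.53559085 0.30159293 0.17239739]
```

View pics/s6.png

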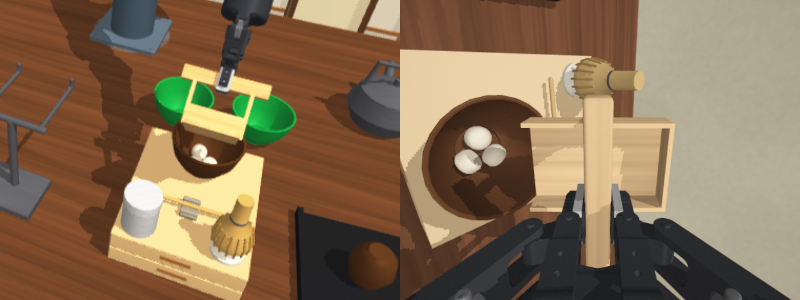

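Call:
carry_out(
  increments=[
    {"grip": 255,"dx": 0,"dy": 0.2,"dz": -0.19,"wx": 0,"wy": 0,"wz": 0},
    {"grip": 255,"dx": 0,"dy": 0.4,"dz": -0.39,"wx": 0,"wy": 0,"wz": 0},
    {"grip": 255,"dx": 0,"dy": 0.4,"dz": -0.39,"wx": 0,"wy": 0,"wz": 0},
    {"grip": 255,"dx": 0,"dy": 0.4,"dz": -0.39,"wx": 0,"wy": 0,"wz": 0},
    {"grip": 255,"dx": -0.2,"dy": 0,"dz": 0,"wx": 0.92,"wy": 0,"wz": 0},
    {"grip": 255,"dx": -0.4,"dy": 0,"dz": 0,"wx": 0.92,"wy": 0,"wz": 0},
    {"grip": 255,"dx": -0.4,"dy": 0,"dz": 0,"wx": 0.92,"wy": 0,"wz": 0},
    {"grip": 255,"dx": -0.4,"dy": 0,"dz": 0,"wx": 0.92,"wy": 0,"wz": 0},
    {"grip": 255,"dx": -0.4,"dy": 0,"dz": 0,"wx": 0.92,"wy": 0,"wz": 0},
    {"grip": 255,"dx": -0.4,"dy": 0,"dz": 0,"wx": 0.92,"wy": 0,"wz": 0},
    {"grip": 255,"dx": -0.4,"dy": 0,"dz": 0,"wx": 0.92,"wy": 0,"wz": 0},
    {"grip": 255,"dx": -0.4,"dy": 0,"dz": 0,"wx": 0.92,"wy": 0,"wz": 0},
    {"grip": 255,"dx": -0.4,"dy": 0,"dz": 0,"wx": 0.92,"wy": 0,"wz": 0},
    {"grip": 255,"dx": -0.2,"dy": 0,"dz": 0,"wx": 0.92,"wy": 0,"wz": 0},
    {"grip": 255,"dx": 0,"dy": 0,"dz": 0,"wx": 0,"wy": 0,"wz": 0},
  ],
)

```text
time: 15.5
eef_pos: [0.5361, 0.1545, 0.341]
eef_rot: [0.708, 0.707, 0.0, 0.001]
wrist_force: [0.2, 0.7, -2.3]
opening: 0.176
```

```bash
python3 chk.py s7; python3 - <<'E'
from h import *
w={n:np.load(n+"_w.npy") for n in ["top","scene"]}
for cam in ["top","scene"]:
    im,d=vision.capture(cam)
    ww=w[cam]
    for r in spotter.trace(cam,"board")[:1]:
        m=r["region"].astype(np.uint8)
        c=max(cv2.findContours(m,cv2.RETR_EXTERNAL,cv2.CHAIN_APPROX_NONE)[0],key=cv2.contourArea)
        ci=vision.camera_info(cam);K=ci["camera_matrix"];E=ci["extrinsics"]
        uv=c[:,0,:].astype(float); ray=np.c_[(uv[:,0]-K[0,2])/K[0,0],-(uv[:,1]-K[1,2])/K[1,1],-np.ones(len(uv))]@E[:3,:3].T
        t=(.02-E[2,3])/ray[:,2]; q=E[:3,3]+ray*t[:,None]
        print(cam,r["p"],cv2.minAreaRect((q[:,:2]*1000).astype(np.float32)),m.sum())
E
```

```text
15.5 [0.53614956 0.1545137  0.34097187] [ 0.16109335  0.65006005 -2.30817153] [ 1.60913780e-01  1.99796024e-01  4.88848178e-01  1.85900982e+00
 -9.02101347e-04  1.73322675e+00]
tilt 0.055777912972375915 lip [0.4712159  0.15656314 0.27590713]
top 0.75 ((582.3170776367188, -307.2796630859375), (224.47195434570312, 225.00894165039062), 3.0550694465637207) 6944
scene 0.88 ((589.1746215820312, -303.70257568359375), (232.55384826660156, 231.1610870361328), 2.6794652938842773) 6472
```

View pics/s7.png

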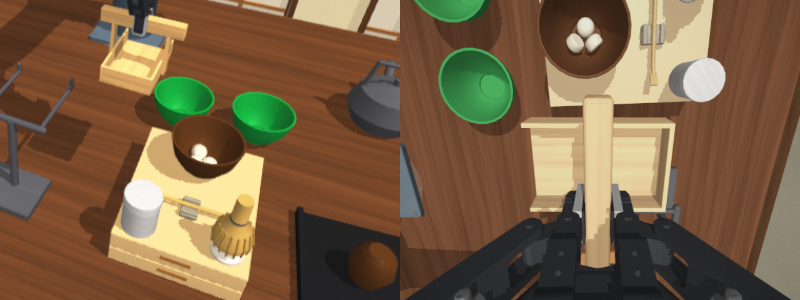

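Call:
carry_out(
  increments=[
    {"grip": 255,"dx": -0.3,"dy": 0.07,"dz": 0,"wx": 0,"wy": 0,"wz": 0},
    {"grip": 255,"dx": -0.6,"dy": 0.07,"dz": 0,"wx": 0,"wy": 0,"wz": 0},
    {"grip": 255,"dx": -0.8,"dy": 0.07,"dz": 0,"wx": 0,"wy": 0,"wz": 0},
    {"grip": 255,"dx": -0.8,"dy": 0.07,"dz": 0,"wx": 0,"wy": 0,"wz": 0},
    {"grip": 255,"dx": -0.8,"dy": 0.07,"dz": 0,"wx": 0,"wy": 0,"wz": 0},
    {"grip": 255,"dx": -0.8,"dy": 0.07,"dz": 0,"wx": 0,"wy": 0,"wz": 0},
    {"grip": 255,"dx": -0.8,"dy": 0.07,"dz": 0,"wx": 0,"wy": 0,"wz": 0},
    {"grip": 255,"dx": -0.8,"dy": 0.07,"dz": 0,"wx": 0,"wy": 0,"wz": 0},
    {"grip": 255,"dx": -0.8,"dy": 0.07,"dz": 0,"wx": 0,"wy": 0,"wz": 0},
    {"grip": 255,"dx": -0.8,"dy": 0.07,"dz": 0,"wx": 0,"wy": 0,"wz": 0},
    {"grip": 255,"dx": -0.8,"dy": 0.07,"dz": 0,"wx": 0,"wy": 0,"wz": 0},
    {"grip": 255,"dx": -0.8,"dy": 0.07,"dz": 0,"wx": 0,"wy": 0,"wz": 0},
    {"grip": 255,"dx": -0.8,"dy": 0.07,"dz": 0,"wx": 0,"wy": 0,"wz": 0},
    {"grip": 255,"dx": -0.8,"dy": 0.07,"dz": 0,"wx": 0,"wy": 0,"wz": 0},
    {"grip": 255,"dx": -0.6,"dy": 0.07,"dz": 0,"wx": 0,"wy": 0,"wz": -0.2},
    {"grip": 255,"dx": -0.3,"dy": 0.07,"dz": 0,"wx": 0,"wy": 0,"wz": -0.2},
    {"grip": 255,"dx": -0.2,"dy": 0.07,"dz": 0,"wx": 0,"wy": 0,"wz": -0.2},
    {"grip": 255,"dx": 0,"dy": 0,"dz": 0,"wx": 0,"wy": 0,"wz": 0},
    {"grip": 255,"dx": 0,"dy": 0,"dz": 0,"wx": 0,"wy": 0,"wz": 0},
  ],
)

```text
time: 18.18
eef_pos: [0.5819, -0.3079, 0.342]
eef_rot: [0.688, 0.726, 0.0, 0.0]
wrist_force: [-0.3, 0.1, -2.7]
opening: 0.177
```

```bash
python3 - <<'E'
from h import *
s=get_state(); print(s["time"],s["eef_pos"],s["eef_rot"],s["wrist_force"])
ci=vision.camera_info("wrist"); im2,d2=vision.capture("wrist");im,d=vision.capture("scene")
cv2.imwrite("pics/s8.png",np.hstack([cv2.resize(im[100:370,60:420],(400,300)),cv2.resize(im2,(400,300))]))
P=cloud("wrist",d2,ci).reshape(-1,3);P=P[np.isfinite(P[:,0])]
q=P[np.all((P>[.4,-.5,.012])&(P<[.75,-.15,.03]),1)]; print(np.percentile(q,[1,99],axis=0)); print(cv2.minAreaRect((q[:,:2]*1000).astype(np.float32)))
E
```

```text
18.175 [ 0.58192597 -0.30788752  0.34195391] [6.87992951e-01 7.25717362e-01 8.83981385e-05 4.00318835e-05] [-0.25834957  0.07388246 -2.66085852]
[[ 0.47175383 -0.30773385  0.01854686]
 [ 0.68687155 -0.19788532  0.02263733]]
((579.4109497070312, -253.1041717529297), (220.65711975097656, 107.11016845703125), 3.0775113105773926)
```

View pics/s8.png

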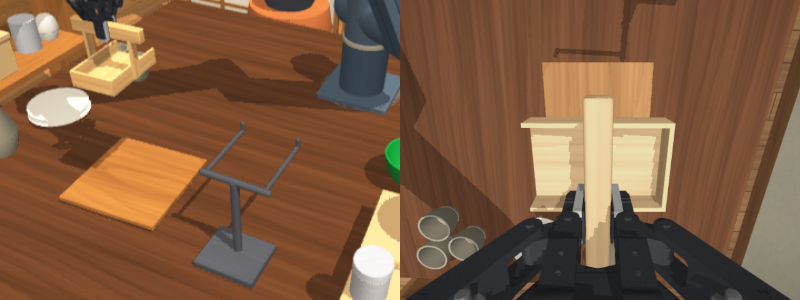

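Call:
carry_out(
  increments=[
    {"grip": 255,"dx": -0.05,"dy": 0,"dz": 0.4,"wx": 0,"wy": 0,"wz": 0},
    {"grip": 255,"dx": 0,"dy": 0,"dz": 0.8,"wx": 0,"wy": 0,"wz": 0},
    {"grip": 255,"dx": 0,"dy": 0,"dz": 0.8,"wx": 0,"wy": 0,"wz": 0},
    {"grip": 255,"dx": 0,"dy": 0,"dz": 0.8,"wx": 0,"wy": 0,"wz": 0},
    {"grip": 255,"dx": 0,"dy": 0,"dz": 0.8,"wx": 0,"wy": 0,"wz": 0},
    {"grip": 255,"dx": 0,"dy": 0,"dz": 0.8,"wx": 0,"wy": 0,"wz": 0},
    {"grip": 255,"dx": 0,"dy": 0,"dz": 0.6,"wx": 0,"wy": 0,"wz": 0},
    {"grip": 255,"dx": 0,"dy": 0,"dz": 0.4,"wx": 0,"wy": 0,"wz": 0},
    {"grip": 255,"dx": 0,"dy": 0,"dz": 0.2,"wx": 0,"wy": 0,"wz": 0},
    {"grip": 255,"dx": 0,"dy": 0,"dz": 0.1,"wx": 0,"wy": 0,"wz": 0},
    {"grip": 255,"dx": 0,"dy": 0,"dz": 0.1,"wx": 0,"wy": 0,"wz": 0},
    {"grip": 255,"dx": 0,"dy": 0,"dz": 0.1,"wx": 0,"wy": 0,"wz": 0},
    {"grip": 255,"dx": 0,"dy": 0,"dz": 0.1,"wx": 0,"wy": 0,"wz": 0},
    {"grip": 255,"dx": 0,"dy": 0,"dz": 0.1,"wx": 0,"wy": 0,"wz": 0},
    {"grip": 255,"dx": 0,"dy": 0,"dz": 0,"wx": 0,"wy": 0,"wz": 0},
    {"grip": 255,"dx": 0,"dy": 0,"dz": 0,"wx": 0,"wy": 0,"wz": 0},
  ],
)

```text
time: 20.27
eef_pos: [0.582, -0.3104, 0.0977]
eef_rot: [0.688, 0.726, -0.0, -0.0]
wrist_force: [0.1, 0.6, -1.7]
opening: 0.175
```

Call:
carry_out(
  increments=[
    {"grip": 255,"dx": 0,"dy": 0,"dz": 0.04,"wx": 0,"wy": 0,"wz": 0},
    {"grip": 255,"dx": 0,"dy": 0,"dz": 0.04,"wx": 0,"wy": 0,"wz": 0},
    {"grip": 255,"dx": 0,"dy": 0,"dz": 0.04,"wx": 0,"wy": 0,"wz": 0},
    {"grip": 255,"dx": 0,"dy": 0,"dz": 0.02,"wx": 0,"wy": 0,"wz": 0},
    {"grip": 255,"dx": 0,"dy": 0,"dz": 0,"wx": 0,"wy": 0,"wz": 0},
  ],
)

```text
time: 20.9
eef_pos: [0.582, -0.3103, 0.0919]
eef_rot: [0.688, 0.726, -0.0, -0.0]
wrist_force: [0.3, -0.3, -1.2]
opening: 0.174
```

Call:
carry_out(
  increments=[
    {"grip": 255,"dx": 0,"dy": 0,"dz": 0.025,"wx": 0,"wy": 0,"wz": 0},
    {"grip": 255,"dx": 0,"dy": 0,"dz": 0,"wx": 0,"wy": 0,"wz": 0},
  ],
)

```text
time: 21.15
eef_pos: [0.5821, -0.3104, 0.0911]
eef_rot: [0.688, 0.726, 0.0, 0.0]
wrist_force: [0.1, -0.1, -2.2]
opening: 0.174
```

```bash
python3 - <<'E'
from h import *
s=get_state(); print(s["time"],s["eef_pos"],s["wrist_force"],s["wrist_torque"])
E
```

```text
21.15 [ 0.58208496 -0.31038543  0.09110067] [ 0.098846   -0.0578534  -2.15544668] [ 0.03547021 -0.01154434 -0.04261545]
```

Call:
carry_out(
  increments=[
    {"grip": 255,"dx": 0,"dy": 0,"dz": 0.025,"wx": 0,"wy": 0,"wz": 0},
    {"grip": 255,"dx": 0,"dy": 0,"dz": 0,"wx": 0,"wy": 0,"wz": 0},
  ],
)

```text
time: 21.4
eef_pos: [0.5822, -0.3104, 0.0911]
eef_rot: [0.688, 0.726, 0.0, 0.0]
wrist_force: [-1.0, 0.1, 2.7]
opening: 0.172
```

Call:
carry_out(
  increments=[
    {"grip": 255,"dx": 0,"dy": 0,"dz": 0.025,"wx": 0,"wy": 0,"wz": 0},
    {"grip": 255,"dx": 0,"dy": 0,"dz": 0,"wx": 0,"wy": 0,"wz": 0},
  ],
)

```text
time: 21.65
eef_pos: [0.5821, -0.3104, 0.0911]
eef_rot: [0.688, 0.726, 0.0, 0.001]
wrist_force: [-2.8, 1.8, 6.8]
opening: 0.175
```

Call:
carry_out(
  increments=[
    {"grip": 255,"dx": 0,"dy": 0,"dz": -0.035,"wx": 0,"wy": 0,"wz": 0},
    {"grip": 200,"dx": 0,"dy": 0,"dz": 0,"wx": 0,"wy": 0,"wz": 0},
    {"grip": 180,"dx": 0,"dy": 0,"dz": 0,"wx": 0,"wy": 0,"wz": 0},
    {"grip": 150,"dx": 0,"dy": 0,"dz": 0,"wx": 0,"wy": 0,"wz": 0},
    {"grip": 80,"dx": 0,"dy": 0,"dz": 0,"wx": 0,"wy": 0,"wz": 0},
    {"grip": 40,"dx": 0,"dy": 0,"dz": 0,"wx": 0,"wy": 0,"wz": 0},
    {"grip": 40,"dx": 0,"dy": 0,"dz": 0,"wx": 0,"wy": 0,"wz": 0},
    {"grip": 40,"dx": 0,"dy": 0,"dz": 0,"wx": 0,"wy": 0,"wz": 0},
  ],
)

```text
time: 22.65
eef_pos: [0.5821, -0.3104, 0.0905]
eef_rot: [0.688, 0.726, 0.0, 0.0]
wrist_force: [0.3, 0.4, -0.5]
opening: 0.842
```

Call:
carry_out(
  increments=[
    {"grip": 40,"dx": 0,"dy": 0,"dz": -0.2,"wx": 0,"wy": 0,"wz": 0},
    {"grip": 40,"dx": 0,"dy": 0,"dz": -0.4,"wx": 0,"wy": 0,"wz": 0},
    {"grip": 40,"dx": 0,"dy": 0,"dz": -0.6,"wx": 0,"wy": 0,"wz": 0},
    {"grip": 40,"dx": 0,"dy": 0,"dz": -0.8,"wx": 0,"wy": 0,"wz": 0},
    {"grip": 40,"dx": 0,"dy": 0,"dz": -0.8,"wx": 0,"wy": 0,"wz": 0},
    {"grip": 40,"dx": 0,"dy": 0,"dz": -0.8,"wx": 0,"wy": 0,"wz": 0},
    {"grip": 40,"dx": 0,"dy": 0,"dz": -0.6,"wx": 0,"wy": 0,"wz": 0},
    {"grip": 40,"dx": 0,"dy": 0,"dz": -0.3,"wx": 0,"wy": 0,"wz": 0},
    {"grip": 40,"dx": 0,"dy": 0,"dz": 0,"wx": 0,"wy": 0,"wz": 0},
  ],
)

```text
time: 23.78
eef_pos: [0.5826, -0.3107, 0.2722]
eef_rot: [0.688, 0.726, 0.0, 0.002]
wrist_force: [-0.5, 0.1, 0.3]
opening: 0.847
```

```bash
python3 - <<'E'
from h import *
s=get_state(); print(s["time"],s["eef_pos"],s["wrist_force"],s["opening"])
ci=vision.camera_info("wrist"); im2,d2=vision.capture("wrist");im,d=vision.capture("scene")
cv2.imwrite("pics/s9.png",np.hstack([im[:,:][90:450,:540][:, :],])); cv2.imwrite("pics/w9.png",im2)
P=cloud("wrist",d2,ci).reshape(-1,3);P=P[np.isfinite(P[:,0])]
q=P[np.all((P>[.4,-.5,.115])&(P<[.75,-.15,.125]),1)]; print("bar",cv2.minAreaRect((q[:,:2]*1000).astype(np.float32)),np.polyfit(q[:,1],q[:,2],1))
P=cloud("scene",d).reshape(-1,3);P=P[np.isfinite(P[:,0])]
q=P[np.all((P>[.43,.22,.134])&(P<[.61,.38,.155]),1)]
from scipy.optimize import least_squares
f=least_squares(lambda p:np.hypot(q[:,0]-p[0],q[:,1]-p[1])-p[2],[.52,.3,.063],loss="soft_l1",f_scale=.002); print("bowl",f.x)
for t in ["sweet1","bowl","whisk","caddy","scoop","tray"]:
    for r in spotter.trace("scene",t)[:4]:
        if r["p"]>.3: print(t,round(r["p"],2),np.round(r["uv"]))
E
```

```text
23.775 [ 0.58258376 -0.31072579  0.27220166] [-0.53893112  0.1156549   0.28583932] 0.8469606433223527
bar ((582.7456665039062, -308.78338623046875), (15.73530101776123, 138.7273712158203), 2.7017951011657715) [-0.00034141  0.12038776]
bowl [0.52021883 0.30020406 0.06223376]
sweet1 0.6 [463. 301.]
sweet1 0.53 [451. 294.]
bowl 0.93 [505. 259.]
bowl 0.93 [434. 243.]
bowl 0.65 [460. 301.]
whisk 0.88 [484. 373.]
caddy 0.88 [392. 347.]
scoop 0.57 [442. 346.]
tray 0.61 [181. 250.]
```

View pics/s9.png

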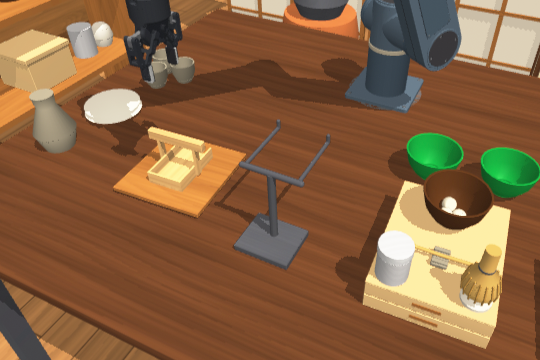

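View pics/w9.png

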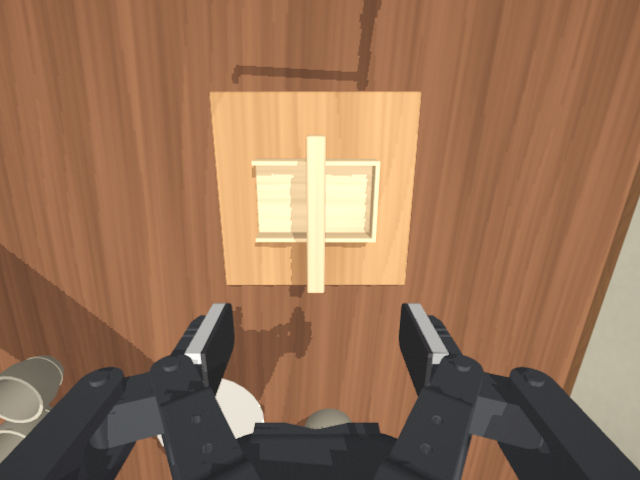

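The tray stands upright and empty in the middle of the board (wrist picture around 316, 205). The sweets show in the brown bowl (scene picture around 455, 208). The bowl, whisk, caddy and scoop are unmoved, and the gripper is clear.

```bash
python3 -c "
from workcell import order; print(order.job_done())"
```

```text
the job is handed in; nothing more can be done
None
```

The job is done and handed in. At last reading the robot clock was at about 24 s of the 58 s allowed; it reports no verdict.

I lifted the tray level off the hooks and tipped it to 46° about its lip, held about 25 mm above the brown bowl's rim. I then set the empty tray on the board and let go.

My last checks showed:
- **Tray:** empty and level, with its bar centre at (0.583, −0.309). I estimated the board's centre as about (0.582, −0.309).
- **Sweets:** I saw all three in the bowl in the wrist pictures right after tipping. In the final scene picture the network found only two of them, because the bowl's wall hides part of the inside.
- **Bowl and bystanders:** the bowl's fitted centre had not moved (0.520, 0.300), and the whisk, caddy and scoop were still in place.
- **Forces:** every wrist reading I took was under about 8 N, and the gripper was clear of everything at the end.

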